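Swing up the hand rest and re-seat the welded plate

TASK

On the welding fixture, push the counterweighted hand-rest arm up past its balance point so that it stays raised on its own. Then push the steel test plate along the base, straight back until its long edge lies squarely against the stop bar, and leave it there. Only push with the fingers: do not pick up or tip the plate, and leave the tools and containers around the fixture where they are.

Things in the scene. Friction and masses are not known exactly. Their poses are not given: they have to be found in the camera images.
- fixture: Fixture bolted to the table. Origin on the table surface; x points from its open front back to the post. Dark base plate: x -130 to 170, y -100 to 100 mm, top 8 mm above the table. Fixed steel stop bar across it: front face at x = 30 mm, 140 mm long along y, z 8 to 30 mm. Behind it a green post (x 68 to 112 mm, 48 mm wide, 120 mm high) carries the arm's hinge.
- hinge (a point): Hinge axis of the hand-rest arm, at x = +90, y = 0, z = 100 mm of the fixture; the axis runs along the fixture's y.
- rest_arm (a joint): Hand-rest arm angle, rad. 0: down on its rest, sloping 25 degrees above level toward the front (-x of the fixture). Grows as it swings up and back. Balance point about 0.75: below it falls back, above it falls on. 1.4: raised on its back stop, 15 degrees past upright. About 0.4 N m lifts it from 0. Dark cylindrical counterweight on a crank behind the hinge.
- crossbar (a point): Middle of the round crossbar at the arm's free end: 16 mm diameter (20 at the end rings), 180 mm long along the fixture's y, 170 mm from the hinge axis; when down, 172 mm above the table and 64 mm in front of the fixture's origin. The arm is a bar 16 mm wide, 14 deep. Pushing the crossbar from its front side, back (+x) and up, raises the arm.
- plate: Loose welded test plate lying flat on the fixture's base: bare steel, dark weld bead along the middle of its top, 60 mm (its x) by 100 mm (its y) by 10 mm thick, about 0.45 kg. Origin at the centre of its underside. It starts 25 to 45 mm short of the stop bar, a little askew; seated, its origin is at x = 0 of the fixture.
- chipping_hammer: Bystander: chipping hammer lying flat, wooden handle along its x, 130 mm steel head across at x = +60 mm. Origin on the table under the handle.
- spray_can: Bystander: upright grey can, 60 mm diameter, 140 mm high, origin at its foot.
- wire_brush: Bystander: wire brush 220 x 26 x 26 mm lying bristles down along its x, handle toward its -x.
- rod_cup: Bystander: open aluminium cup, 70 mm mouth, 90 mm high, origin at its foot.
Not all that is in view belongs to the job. There is more than one size of the plate; the job needs the largest.

How it is judged:
By the outcome, as a careful person would: the job done as asked, in the order asked, and still so for the second after the job is handed in, with the robot touching nothing.
It also fails if it takes over 48 s, if anything falls off the work surface, if the arm or the gripper's body presses on something with over 40 N, if the wrist force passes 120 N, or if a joint passes its speed limit or range.

ROBOT

A 6-joint arm with a two-finger parallel gripper is mounted at the origin on the work surface. World frame = base frame: x ahead of the robot, y to its left, z up, the work surface at z = 0. Lengths are in mm, angles in rad, forces in N, time in s.
With the tool pointing down it reaches from about 350 to 975 mm from the base axis. Payload 7.1 kg.
Tool frame: the origin (TCP) lies at the very end of the fingers, on their centre line; the grasp point (between the pads) lies ctrl.hold_point_z behind it (ctrl.hold_point_z is the distance from the TCP to the grasp point, in mm); z points along the fingers, y is the line along which they close (so a half turn about z gives the same grasp; the last joint's range is limited). The gripper opens to 88 mm and grips with 3 to 60 N. Pads are 20 mm wide; open, the fingers measure 115 mm over their backs; the gripper's body (75 mm by 178 mm) begins 61 mm behind the grasp point.
Start: joints at [-1.258, 0.423, 1.63, -0, 1.089, -0.019], TCP at [203.608, -590.888, 222.675] pointing down, gripper open.
Joint ranges: [-3, 3], [-0.9, 2.11], [0.09, 2.58], [-1.31, 4.45], [0.11, 2.69], [-2.54, 2.54]. Speed limits (rad/s): [2.39, 2.39, 3.01, 3.14, 3.14, 3.14].

INTERFACE

Orientations are given as a rotation vector (axis times angle).
In Python, from workcell import ctrl gives the robot as it stands. The module is installed in compiled form; this text tells all that it offers.
- The arm moves only by the shell command python3 -m creep 'ROWS'. ROWS is JSON, a list of rows, each an object with "translation": the shift along the tool's x, y, z in mm, a list of three; "angular": the turn, a rotation vector about the tool's x, y, z in rad, a list of three; "jaw": the opening, from 0 (shut) to 1 (fully open). A call has exactly 8 rows; each row is the pose to reach, as a shift and turn from the pose commanded when the call began, along the tool's axes at that moment; what a row does not reach only later rows make up. A row lasts 1/8 s, in which the tool goes at most 62.5 mm and 10.7 degrees, less where a joint would pass 70% of its speed; a pose out of reach is approached as far as the arm can. A call with a gripper value outside its range is refused whole. The fingers move at their own pace and stop on an object; the grip force is fixed at half the most. Time passes only in rows, so rows that repeat a pose let the fingers close, or fill a call up. It gives the time, the measured TCP pose, the force, the opening and the grip force at its end, in the units of the state.
- ctrl.get_obs(): the state, without advancing time (a new reading comes with each control period).
- ctrl.get_image(name): name is "scene" or "top"; returns the picture (480x640x3 uint8, red, green, blue); there is no depth.
- ctrl.camera_info(name): a dict with "camera_matrix" (3x3 intrinsics, pixels), "world_from_camera" (4x4, takes a point from camera to world coordinates). Camera axes: x right, y up, looking along -z (the intrinsics and any distortion apply to the point x, -y, -z); pixel columns grow to the right and rows downward; lengths in mm; the calibration is good to about 2 mm. A picture is of the moment at which its call begins. camera_info takes no time and is no camera call.
- ctrl.close_job(): hands the job in; it is judged then, once.
Trained networks look in the newest picture that a camera, given by its name, has taken for a name from the list of things; names that differ only in an ending like _2 or _b are one class to them, and where a whole thing is asked for, a point or a joint stands for the part that bears it (a point fixed in the world has none). Each returns a list of dicts, best first, with "score" (0 to 1); they miss things now and then, are a little off and sometimes report something else, mostly with a low value. They report only what shows in the picture. A call takes as long as a camera call. They do not tell look-alikes from the thing itself.
- ctrl.look_for(camera, label): "rect" ([left, top, right, bottom] in pixels, round what is visible of it).
The state is a dict: "t": time; "qpos": joint angles; "qvel": joint speeds; "joint_torque": joint torques, N m; "ee_pos": TCP position; "orientation": TCP orientation; "ft_force": force on the tool from outside, world axes, zero at the start; "moment": the same for the moment, N m; "width": finger opening in mm; "grasp_force": force on a finger pad.
Only numpy, scipy, OpenCV 4.12 (cv2) and the standard library are available. Lean on these libraries where they do the work, as an engineer would, in place of code of your own. Each camera call takes 0.05 s, during which the arm holds its last target. There are 200 camera calls.

## Working session

There is one attempt and no reset: what is moved stays moved. The work goes in short steps, Python scripts to look and compute and a shell command to move; the robot and the scene stay as the last step left them, time stands still between calls to the robot, and variables do not carry over. Pictures are saved under pics/ and viewed, at most 10 in all, crops included, and the job is handed in when it is done.

```bash
mkdir -p pics
python3 - <<'E'
from workcell import ctrl
import cv2, numpy as np
for c in ("scene","top"):
    im=ctrl.get_image(c); cv2.imwrite(f"pics/{c}0.png",im[:,:,::-1])
    i=ctrl.camera_info(c); print(c,np.round(i["camera_matrix"],1).tolist(),np.round(i["world_from_camera"],3).tolist(),[k for k in i])
    for l in ("fixture","rest_arm","plate","crossbar","chipping_hammer","spray_can","wire_brush","rod_cup"):
        print(l,[(round(d["score"],2),np.round(d["rect"]).tolist()) for d in ctrl.look_for(c,l)][:4])
o=ctrl.get_obs(); print(o, ctrl.hold_point_z)
E
```

```text
scene [[584.1, 0.0, 316.6], [0.0, 584.1, 239.2], [0.0, 0.0, 1.0]] [[0.769, -0.504, 0.392, 1039.994], [0.639, 0.592, -0.491, -639.251], [0.016, 0.629, 0.778, 1137.828], [0.0, 0.0, 0.0, 1.0]] ['camera_matrix', 'world_from_camera']
fixture [(0.83, [224.0, 226.0, 370.0, 395.0])]
rest_arm [(0.88, [235.0, 228.0, 340.0, 339.0])]
plate [(0.93, [270.0, 208.0, 304.0, 225.0]), (0.78, [161.0, 273.0, 196.0, 291.0]), (0.62, [258.0, 283.0, 308.0, 321.0]), (0.6, [226.0, 226.0, 371.0, 395.0])]
crossbar [(0.77, [233.0, 230.0, 342.0, 339.0])]
chipping_hammer [(0.95, [332.0, 228.0, 409.0, 289.0])]
spray_can [(0.71, [233.0, 227.0, 342.0, 339.0]), (0.58, [209.0, 329.0, 240.0, 389.0])]
wire_brush [(0.72, [127.0, 307.0, 168.0, 396.0])]
rod_cup [(0.69, [376.0, 304.0, 409.0, 351.0])]
top [[562.2, 0.0, 311.2], [0.0, 562.2, 239.0], [0.0, 0.0, 1.0]] [[0.023, 0.99, -0.139, 394.014], [-0.999, 0.026, 0.024, 17.771], [0.028, 0.138, 0.99, 1163.504], [0.0, 0.0, 0.0, 1.0]] ['camera_matrix', 'world_from_camera']
fixture [(0.86, [303.0, 139.0, 432.0, 314.0])]
rest_arm [(0.97, [316.0, 142.0, 418.0, 283.0])]
plate [(0.83, 
[... 315 characters left out ...]
0])]
{'t': 0.9, 'qpos': array([-1.25800159e+00,  4.23124180e-01,  1.62987099e+00, -6.29537069e-06,
        1.08862035e+00, -1.89773236e-02]), 'qvel': array([ 0.00124252, -0.00027042,  0.00076207,  0.00104206,  0.00033571,
       -0.00021265]), 'joint_torque': array([ 1.59158000e-03, -5.44557989e+01, -2.74048430e+01,  6.44214218e-02,
        1.68333203e-02, -9.36669920e-06]), 'ee_pos': array([ 203.60821768, -590.89735484,  222.67137151]), 'orientation': array([-3.09844398e+00, -5.18760380e-01,  1.39242255e-05]), 'ft_force': array([-0.23798679,  0.30839749, -0.52069859]), 'moment': array([ 0.00416479, -0.01257097, -0.05082838]), 'grasp_force': 0.0, 'width': 88.2667593604175} 18.700000000000003
```

Run:
```python
import cv2
for c,(x0,y0,x1,y1) in {"top":(280,100,540,400),"scene":(120,190,420,415)}.items():
    im=cv2.imread(f"pics/{c}0.png")[y0:y1,x0:x1]
    f=2 if c=="top" else 800/300
    cv2.imwrite(f"pics/{c}0c.png",cv2.resize(im,None,fx=f,fy=f,interpolation=cv2.INTER_CUBIC))
```

```text
(no output)
```

View pics/top0c.png

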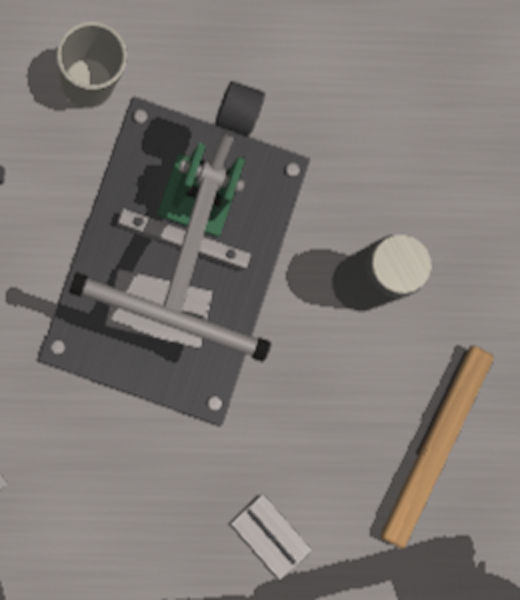

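View pics/scene0c.png

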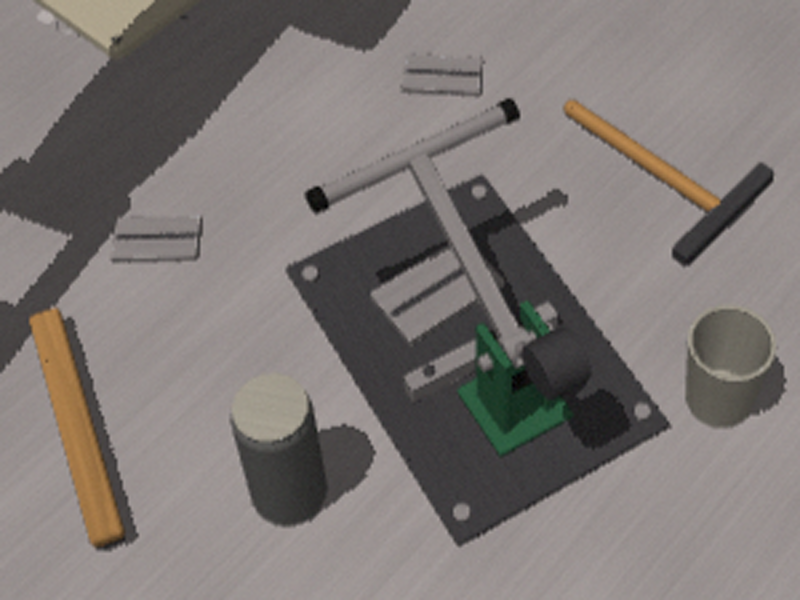

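The top crop shows the base corners at about (134,97), (310,158), (221,426) and (38,360). The crossbar ends are at (78,284) and (262,349), and the plate is partly hidden under the crossbar at about (107–212, 273–346). In the scene crop the base corners are at (289,268), (483,176), (670,427) and (460,545), with the plate corners near (370,293) and (412,340). The two small plates off the base are decoys.

```bash
cat > h.py <<'E'
import numpy as np, cv2
from workcell import ctrl
from scipy.optimize import least_squares
def proj(c,P):
    i=ctrl.camera_info(c);T=np.linalg.inv(np.array(i["world_from_camera"]));K=np.array(i["camera_matrix"])
    p=np.atleast_2d(P)@T[:3,:3].T+T[:3,3]; p=p*[1,-1,-1]; q=p@K.T
    return q[:,:2]/q[:,2:]
def ray(c,uv,z):
    i=ctrl.camera_info(c);T=np.array(i["world_from_camera"]);K=np.array(i["camera_matrix"])
    d=np.linalg.solve(K,np.array([*uv,1.]))*[1,-1,-1]; d=T[:3,:3]@d;o=T[:3,3]
    return o+d*(z-o[2])/d[2]
def fw(pose,P):
    x,y,a=pose;P=np.atleast_2d(np.array(P,float));c,s=np.cos(a),np.sin(a)
    return np.c_[x+c*P[:,0]-s*P[:,1],y+s*P[:,0]+c*P[:,1],P[:,2]]
def inv(pose,P):
    x,y,a=pose;P=np.atleast_2d(np.array(P,float));c,s=np.cos(a),np.sin(a);d=P[:,:2]-[x,y]
    return np.c_[c*d[:,0]+s*d[:,1],-s*d[:,0]+c*d[:,1],P[:,2]]
TC=lambda p:np.array(p)/2+[280,100]
SC=lambda p:np.array(p)/(800/300)+[120,190]
E
python3 - <<'E'
from h import *
B=[[170,100,8],[170,-100,8],[-130,-100,8],[-130,100,8]]
t=TC([(134,97),(310,158),(221,426),(38,360)])
s=SC([(670,427),(460,545),(289,268),(483,176)])
X=[[-64,90,172],[-64,-90,172]]; tx=TC([(78,284),(262,349)]); sx=SC([(510,110),(318,199)])
for nm,L in (("top",[("top",B,t)]),("scene",[("scene",B,s)]),("both",[("top",B,t),("scene",B,s)])):
    f=lambda p:np.concatenate([(proj(c,fw(p,P))-u).ravel() for c,P,u in L])
    r=least_squares(f,[600,0,-.3],x_scale=[100,100,1]); print(nm,np.round(r.x,3),np.round(r.fun,1).tolist())
p=r.x; np.save("fix.npy",p)
print("xbar res",(proj("top",fw(p,X))-tx).round(1).tolist(),(proj("scene",fw(p,X))-sx).round(1).tolist())
print("hinge/xbar world",fw(p,[[90,0,100],[-64,0,172]]))
for c,F,L in (("top",TC,[(212,290),(203,346),(107,321),(135,273)]),("scene",SC,[(370,293),(412,340),(460,250)])):
    for q in L: print(c,q,inv(p,ray(c,F(q),18)).round(1).tolist())
# bigger view of the plate
for c,(x0,y0,x1,y1) in {"top":(320,210,400,285),"scene":(250,270,330,330)}.items():
    im=cv2.imread(f"pics/{c}0.png")[y0:y1,x0:x1]
    cv2.imwrite(f"pics/{c}0p.png",cv2.resize(im,None,fx=8,fy=8,interpolation=cv2.INTER_CUBIC))
E
```

```text
top [ 5.61850e+02 -1.22824e+02 -3.21000e-01] [-0.4, -0.9, 0.5, 0.1, 0.2, 0.4, -0.3, 0.3]
scene [ 5.65104e+02 -1.23612e+02 -3.28000e-01] [1.0, -0.2, -0.5, 0.8, -1.1, -0.2, 0.5, -0.8]
both [ 5.63258e+02 -1.23110e+02 -3.24000e-01] [0.0, -1.6, 0.8, -0.3, 0.1, -0.2, -0.3, -0.6, 0.6, -1.1, -0.6, 0.0, -1.6, -0.5, -0.2, -1.4]
xbar res [[-1.7, -1.7], [1.6, 0.3]] [[1.0, -0.2], [-2.1, 1.2]]
hinge/xbar world [[ 648.57378965 -151.76577644  100.        ]
 [ 502.5886213  -102.73180227  172.        ]]
top (212, 290) [[-2.5, -45.0, 18.0]]
top (203, 346) [[-60.4, -54.9, 18.0]]
top (107, 321) [[-69.9, 46.2, 18.0]]
top (135, 273) [[-13.1, 35.6, 18.0]]
scene (370, 293) [[-61.6, -52.1, 18.0]]
scene (412, 340) [[-2.5, -44.1, 18.0]]
scene (460, 250) [[-60.3, 35.8, 18.0]]
```

```bash
cat >> h.py <<'E'
from scipy.spatial.transform import Rotation as R
def target(x,y,z,tilt=0,yaw=0):
    p=np.load("fix.npy"); a=p[2]+yaw
    pos=fw(p,[[x,y,z]])[0]
    zt=np.array([np.sin(tilt)*np.cos(a),np.sin(tilt)*np.sin(a),-np.cos(tilt)])
    o=ctrl.get_obs(); R0=R.from_rotvec(o["orientation"])
    yt=np.array([-np.sin(a),np.cos(a),0]); 
    if yt@R0.as_matrix()[:,1]<0: yt=-yt
    return pos,R.from_matrix(np.c_[np.cross(yt,zt),yt,zt])
def row(*a,**k):
    o=ctrl.get_obs(); R0=R.from_rotvec(o["orientation"]); pos,Rt=target(*a,**k)
    print(a,k,"T",R0.inv().apply(pos-o["ee_pos"]).round(1).tolist(),"A",(R0.inv()*Rt).as_rotvec().round(4).tolist(),"world",pos.round())
def state():
    o=ctrl.get_obs(); print("t",round(o["t"],2),"fix",inv(np.load("fix.npy"),o["ee_pos"]).round(1),"q",o["qpos"].round(2),"F",o["ft_force"].round(1),"w",round(o["width"],1))
def bar(th,t,gap=0,tip=25):
    f=np.radians(25)+th; C=np.array([90-170*np.cos(f),100+170*np.sin(f)])
    q=C-(18+gap)*np.array([np.cos(t),np.sin(t)])+tip*np.array([np.sin(t),-np.cos(t)]); return q[0],0,q[1]
E
python3 - <<'E'
from h import *
state(); print(R.from_rotvec(ctrl.get_obs()["orientation"]).as_matrix().round(2))
print(bar(0,.35,20))
row(-120,0,222); row(-120,0,222,tilt=.35)
# pick out can, brush for clearance
print(ray("top",TC((402,265)),140), ray("top",TC((480,355)),26))
E
```

```text
t 0.9 fix [[-192.  -558.   222.7]] q [-1.26  0.42  1.63 -0.    1.09 -0.02] F [-0.2  0.3 -0.5] w 88.3
[[ 0.95  0.33 -0.  ]
 [ 0.33 -0.95  0.  ]
 [-0.   -0.   -1.  ]]
(np.float64(-91.19604169804458), 0, np.float64(135.3306699914273))
(-120, 0, 222) {} T [397.3, -398.3, 0.7] A [-0.0, 0.0, 0.6558] world [450. -85. 222.]
(-120, 0, 222) {'tilt': 0.35} T [397.3, -398.3, 0.7] A [-0.1148, 0.3373, 0.649] world [450. -85. 222.]
[ 558.35777418 -322.52829507  140.        ] [ 485.64702544 -439.06023226   26.        ]
```

```bash
python3 -m creep '[{"translation":[40,-40,0],"angular":[-0.01,0.03,0.07],"jaw":0.5},{"translation":[82,-82,0],"angular":[-0.03,0.08,0.15],"jaw":0.5},{"translation":[124,-124,0],"angular":[-0.04,0.12,0.23],"jaw":0.5},{"translation":[166,-166,0],"angular":[-0.05,0.16,0.31],"jaw":0.5},{"translation":[208,-208,0],"angular":[-0.07,0.2,0.39],"jaw":0.5},{"translation":[250,-250,0],"angular":[-0.08,0.24,0.47],"jaw":0.5},{"translation":[292,-292,0],"angular":[-0.1,0.29,0.56],"jaw":0.5},{"translation":[334,-334,0],"angular":[-0.115,0.337,0.649],"jaw":0.5}]' && python3 -c "
from h import *
state(); row(-120,0,222,tilt=.35); row(-120,0,135,tilt=.35)"
```

```text
t: 1.9
ee_pos: [407.1, -173.7, 222.9]
orientation: [3.003, -0.473, 0.52]
ft_force: [0.6, -1.4, -0.5]
width: 43.7
grasp_force: 0.0
t 1.9 fix [[-131.9  -97.7  222.9]] q [-0.46  0.01  2.23  0.09  0.56  1.35] F [ 0.6 -1.4 -0.5] w 43.7
(-120, 0, 222) {'tilt': 0.35} T [12.1, -97.6, 4.9] A [-0.0, 0.0067, 0.0118] world [450. -85. 222.]
(-120, 0, 135) {'tilt': 0.35} T [-17.2, -97.9, 86.8] A [-0.0, 0.0067, 0.0118] world [450. -85. 135.]
```

```bash
python3 -m creep '[{"translation":[4,-35,2],"angular":[0,0.003,0.005],"jaw":0.5},{"translation":[9,-70,4],"angular":[0,0.007,0.012],"jaw":0.5},{"translation":[12,-97.6,5],"angular":[0,0.007,0.012],"jaw":0.5},{"translation":[5,-97.7,25],"angular":[0,0.007,0.012],"jaw":0.5},{"translation":[-3,-97.8,47],"angular":[0,0.007,0.012],"jaw":0.5},{"translation":[-10,-97.9,67],"angular":[0,0.007,0.012],"jaw":0.5},{"translation":[-17,-98,87],"angular":[0,0.007,0.012],"jaw":0.5},{"translation":[-17,-98,87],"angular":[0,0.007,0.012],"jaw":0.5}]' && python3 -c "
from h import *
state(); im=ctrl.get_image('scene'); cv2.imwrite('pics/s1.png',cv2.resize(im[150:420,110:430,::-1],None,fx=2.2,fy=2.2))
row(*bar(0,.35,20),tilt=.35)
for th in (0,.1,.2,.3,.4,.5,.6,.7,.8,.9,1.0,1.1,1.2): row(*bar(th,.35),tilt=.35)"
```

```text
t: 2.9
ee_pos: [447.9, -86.4, 133.2]
orientation: [3.002, -0.486, 0.522]
ft_force: [-0.2, 0.1, -0.1]
width: 43.9
grasp_force: 0.0
t 2.9 fix [[-121.1   -1.9  133.2]] q [-0.18  0.23  2.28 -0.16  0.3   1.86] F [-0.2  0.1 -0.1] w 43.9
(np.float64(-91.19604169804458), 0, np.float64(135.3306699914273)) {'tilt': 0.35} T [27.8, -1.7, 8.7] A [0.0002, 0.0037, 0.0027] world [477. -94. 135.]
(np.float64(-72.40858744109701), 0, np.float64(142.18862614053631)) {'tilt': 0.35} T [47.8, -1.7, 8.7] A [0.0002, 0.0037, 0.0027] world [ 495. -100.  142.]
(np.float64(-64.46632532500459), 0, np.float64(157.21126636818582)) {'tilt': 0.35} T [60.4, -1.7, -2.8] A [0.0002, 0.0037, 0.0027] world [ 502. -103.  157.]
(np.float64(-55.06397993678042), 0, np.float64(171.36595280521612)) {'tilt': 0.35} T [74.1, -1.6, -12.9] A [0.0002, 0.0037, 0.0027] world [ 511. -106.  171.]
(np.float64(-44.295496403541456), 0, np.float64(184.51125650366572)) {'tilt': 0.35} T [88.7, -1.6, -21.6] A [0.0002, 0.0037, 0.0027] world [ 521. -109.  185.]
(np.float64(-32.26846985316444), 0, np.float64(196.51583393423937)) {'tilt': 0.35} T [1
[... 638 characters left out ...]
, -1.4, -41.4] A [0.0002, 0.0037, 0.0027] world [ 588. -131.  231.]
(np.float64(42.169047725422864), 0, np.float64(235.69215202915436)) {'tilt': 0.35} T [187.4, -1.3, -40.4] A [0.0002, 0.0037, 0.0027] world [ 603. -137.  236.]
(np.float64(58.87367537137457), 0, np.float64(238.80898730555506)) {'tilt': 0.35} T [204.1, -1.3, -37.6] A [0.0002, 0.0037, 0.0027] world [ 619. -142.  239.]
(np.float64(75.80601377328347), 0, np.float64(240.24257133635078)) {'tilt': 0.35} T [220.5, -1.2, -33.2] A [0.0002, 0.0037, 0.0027] world [ 635. -147.  240.]
(np.float64(92.79688060292452), 0, np.float64(239.97858022378577)) {'tilt': 0.35} T [236.4, -1.2, -27.2] A [0.0002, 0.0037, 0.0027] world [ 651. -153.  240.]
```

View pics/s1.png

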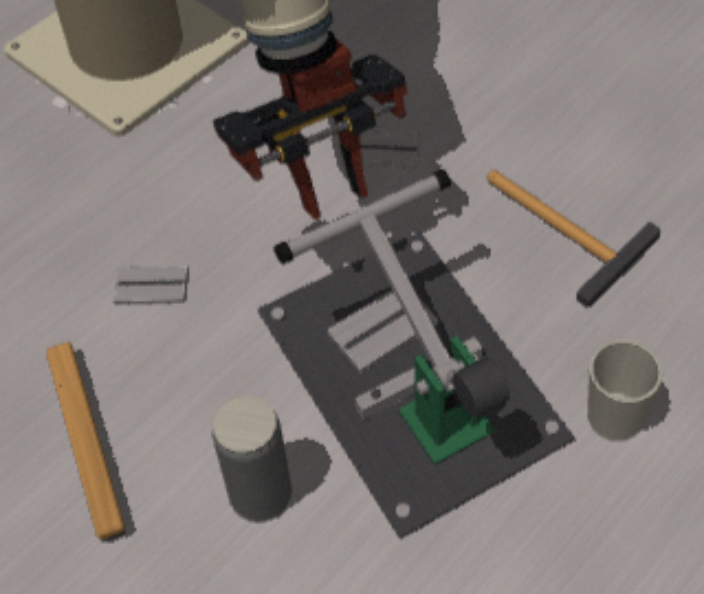

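The fingers, half open, are in front of the crossbar at its middle (about (340,205) in the crop), one each side of the arm bar. I'll push now.

```bash
python3 -m creep '[{"translation":[15,-2,5],"angular":[0,0.004,0.003],"jaw":0.5},{"translation":[28,-2,9],"angular":[0,0.004,0.003],"jaw":0.5},{"translation":[38,-2,9],"angular":[0,0.004,0.003],"jaw":0.5},{"translation":[48,-2,9],"angular":[0,0.004,0.003],"jaw":0.5},{"translation":[54,-2,3],"angular":[0,0.004,0.003],"jaw":0.5},{"translation":[61,-2,-3],"angular":[0,0.004,0.003],"jaw":0.5},{"translation":[68,-2,-8],"angular":[0,0.004,0.003],"jaw":0.5},{"translation":[75,-2,-13],"angular":[0,0.004,0.003],"jaw":0.5}]' && python3 -c "
from h import *
state()
for th in (.2,.3,.4,.5,.6,.7,.8,.9,1.0,1.1,1.2): row(*bar(th,.35),tilt=.35)
im=ctrl.get_image('scene'); cv2.imwrite('pics/s2.png',cv2.resize(im[150:420,110:430,::-1],None,fx=2.2,fy=2.2))"
```

```text
t: 3.95
ee_pos: [510.2, -105.1, 171.5]
orientation: [3.0, -0.491, 0.526]
ft_force: [-6.5, 1.7, 2.2]
width: 44.1
grasp_force: 2.6
t 3.95 fix [[-5.610e+01  1.000e-01  1.715e+02]] q [-0.2   0.23  2.13 -0.1   0.44  1.78] F [-6.5  1.7  2.2] w 44.1
(np.float64(-55.06397993678042), 0, np.float64(171.36595280521612)) {'tilt': 0.35} T [0.9, 0.1, 0.5] A [0.0006, 0.003, -0.0] world [ 511. -106.  171.]
(np.float64(-44.295496403541456), 0, np.float64(184.51125650366572)) {'tilt': 0.35} T [15.5, 0.1, -8.2] A [0.0006, 0.003, -0.0] world [ 521. -109.  185.]
(np.float64(-32.26846985316444), 0, np.float64(196.51583393423937)) {'tilt': 0.35} T [30.9, 0.2, -15.4] A [0.0006, 0.003, -0.0] world [ 533. -113.  197.]
(np.float64(-19.103070359334367), 0, np.float64(207.2597393274364)) {'tilt': 0.35} T [46.9, 0.2, -21.1] A [0.0006, 0.003, -0.0] world [ 545. -117.  207.]
(np.float64(-4.930842241891073), 0, np.float64(216.63562313203107)) {'tilt': 0.35} T [63.4, 0.2, -25.1] A [0.0006, 0.003, -0.0] world [ 559. -122.  217.]
(np.float64(10.106610280531696), 0, np.float64(224.5498046163029)) {'tilt': 0.35} T [80.3, 0.2, -27.4] A [0.0006, 0.003, -0.0] world [ 573. -126.  225.]
(np.float64(25.85903795305086), 0, np.float64(230.92320789494175)) {'tilt': 0.35} T [97.2, 0.2, -28.0] A [0.0006, 0.003, -0.0] world [ 588. -131.  231.]
(np.float64(42.169047725422864), 0, np.float64(235.69215202915436)) {'tilt': 0.35} T [114.2, 0.2, -27.0] A [0.0006, 0.003, -0.0] world [ 603. -137.  236.]
(np.float64(58.87367537137457), 0, np.float64(238.80898730555506)) {'tilt': 0.35} T [131.0, 0.2, -24.2] A [0.0006, 0.003, -0.0] world [ 619. -142.  239.]
(np.float64(75.80601377328347), 0, np.float64(240.24257133635078)) {'tilt': 0.35} T [147.4, 0.1, -19.8] A [0.0006, 0.003, -0.0] world [ 635. -147.  240.]
(np.float64(92.79688060292452), 0, np.float64(239.97858022378577)) {'tilt': 0.35} T [163.3, 0.1, -13.8] A [0.0006, 0.003, -0.0] world [ 651. -153.  240.]
```

View pics/s2.png

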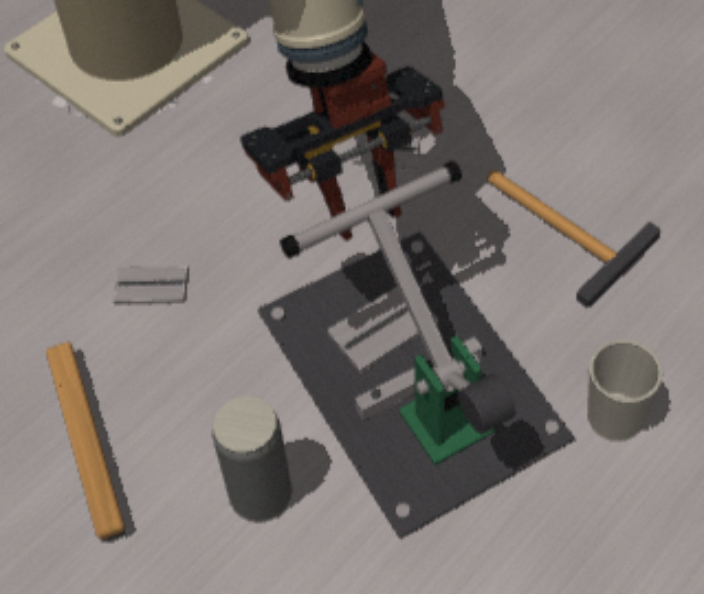

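The crossbar has risen, with its ends now at (290,245) and (453,172). The fingers are on its front side and the force is about 7 N, so I'll keep following the arc.

```bash
python3 -m creep '[{"translation":[8,0,-4],"angular":[0,0,0],"jaw":0.5},{"translation":[16,0,-8],"angular":[0,0,0],"jaw":0.5},{"translation":[24,0,-12],"angular":[0,0,0],"jaw":0.5},{"translation":[32,0,-15.5],"angular":[0,0,0],"jaw":0.5},{"translation":[40,0,-18.5],"angular":[0,0,0],"jaw":0.5},{"translation":[48,0,-21],"angular":[0,0,0],"jaw":0.5},{"translation":[56,0,-23],"angular":[0,0,0],"jaw":0.5},{"translation":[64,0,-25],"angular":[0,0,0],"jaw":0.5}]' && python3 -m creep '[{"translation":[9,0,-1],"angular":[0,0,0],"jaw":0.5},{"translation":[18,0,-2],"angular":[0,0,0],"jaw":0.5},{"translation":[27,0,-3],"angular":[0,0,0],"jaw":0.5},{"translation":[36,0,-3],"angular":[0,0,0],"jaw":0.5},{"translation":[45,0,-2.5],"angular":[0,0,0],"jaw":0.5},{"translation":[54,0,-1.5],"angular":[0,0,0],"jaw":0.5},{"translation":[63,0,0],"angular":[0,0,0],"jaw":0.5},{"translation":[72,0,2],"angular":[0,0,0],"jaw":0.5}]' && python3 -c "
from h import *
state()
im=ctrl.get_image('scene'); cv2.imwrite('pics/s3.png',cv2.resize(im[150:420,110:430,::-1],None,fx=2.2,fy=2.2))
row(-100,-4,240,tilt=.35);row(-100,-4,240);row(-100,-4,100)"
```

```text
t: 5.0
ee_pos: [561.6, -122.1, 218.0]
orientation: [2.999, -0.491, 0.533]
ft_force: [-1.1, 0.2, -0.4]
width: 43.7
grasp_force: 0.2
t: 6.0
ee_pos: [626.2, -143.9, 240.6]
orientation: [2.999, -0.491, 0.533]
ft_force: [0.5, -0.2, 0.6]
width: 43.5
grasp_force: 0.0
t 6.0 fix [[ 66.3   0.3 240.6]] q [-0.23  0.3   1.83 -0.05  0.67  1.7 ] F [ 0.5 -0.2  0.6] w 43.5
(-100, -4, 240) {'tilt': 0.35} T [-157.5, 4.5, -57.0] A [-0.0001, -0.003, -0.0005] world [467. -95. 240.]
(-100, -4, 240) {} T [-157.5, 4.5, -57.0] A [-0.0002, -0.353, -0.0004] world [467. -95. 240.]
(-100, -4, 100) {} T [-205.9, 4.5, 74.4] A [-0.0002, -0.353, -0.0004] world [467. -95. 100.]
```

View pics/s3.png

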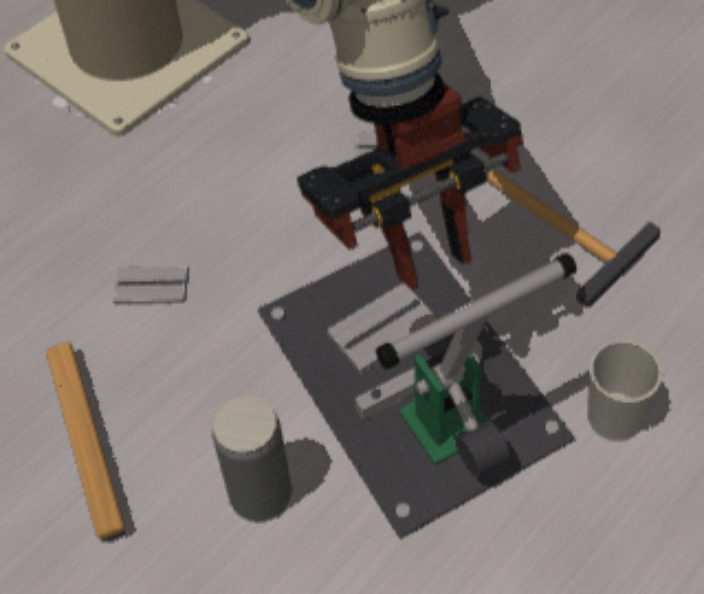

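The arm has gone over by itself onto its back stop: the crossbar runs from (387,353) to (568,265), clear of the fingers. I'll retreat, straighten the tool and measure the plate.

```bash
python3 -m creep '[{"translation":[-40,1,-14],"angular":[0,-0.07,0],"jaw":0.5},{"translation":[-80,2,-28],"angular":[0,-0.14,0],"jaw":0.5},{"translation":[-120,3,-43],"angular":[0,-0.21,0],"jaw":0.5},{"translation":[-157,4.5,-57],"angular":[0,-0.28,0],"jaw":0.5},{"translation":[-172,4.5,-17],"angular":[0,-0.353,0],"jaw":0.5},{"translation":[-186,4.5,20],"angular":[0,-0.353,0],"jaw":0.5},{"translation":[-206,4.5,74],"angular":[0,-0.353,0],"jaw":0.5},{"translation":[-206,4.5,74],"angular":[0,-0.353,0],"jaw":0.5}]'
python3 - <<'E'
from h import *
state()
for c,(x0,y0,x1,y1) in {"top":(325,200,400,260),"scene":(250,270,330,330)}.items():
    im=ctrl.get_image(c)[y0:y1,x0:x1,::-1]
    cv2.imwrite(f"pics/{c}4.png",cv2.resize(im,None,fx=10 if c=="scene" else 10,fy=10,interpolation=cv2.INTER_CUBIC))
E
```

```text
t: 7.05
ee_pos: [461.9, -93.7, 96.9]
orientation: [-3.099, 0.507, 0.016]
ft_force: [-0.1, -0.1, -0.4]
width: 43.8
grasp_force: 0.0
t 7.05 fix [[-105.4   -4.4   96.9]] q [-0.23  0.41  2.04  0.    0.7   1.67] F [-0.1 -0.1 -0.4] w 43.8
```

View pics/scene4.png

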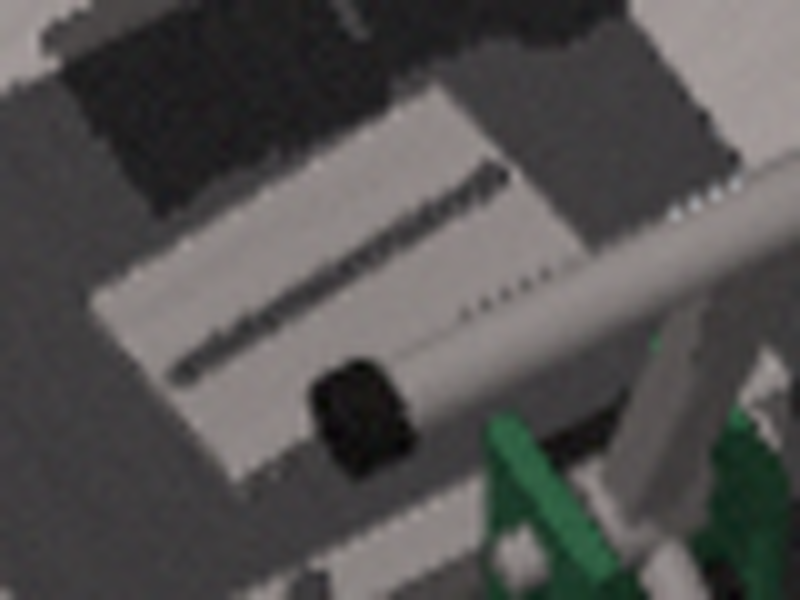

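The plate shows clearly: front-right corner (92,300), front-left (437,85), and back-right (238,480).

Run:
```python
from h import *
p=np.load("fix.npy"); S=lambda q:np.array(q)/10+[250,270]
for q in [(92,300),(437,85),(238,480)]: print(inv(p,ray("scene",S(q),18)).round(1))
L=[[-30,-50,10],[-30,50,10],[30,-50,10]]; U=np.array([S(q) for q in [(92,300),(437,85),(238,480)]])
f=lambda v:(proj("scene",fw(p,fw(v,L)+[0,0,8]))-U).ravel()
r=least_squares(f,[-35,0,.1],x_scale=[100,100,1]);print(r.x.round(3),r.fun.round(1))
for x in (-90,-80,-70,-60,-50,-40,-38): row(x,-5,11)
row(-90,-5,96)
```

```text
[[-60.8 -51.4  18. ]]
[[-71.7  45.7  18. ]]
[[ -2.2 -46.1  18. ]]
[-36.786   0.447   0.108] [-0.5  0.1  0.4 -0.3  0.2  0.2]
(-90, -5, 11) {} T [12.0, 1.0, 89.8] A [-0.0001, 0.0017, -0.0004] world [476. -99.  11.]
(-80, -5, 11) {} T [22.0, 1.0, 89.8] A [-0.0001, 0.0017, -0.0004] world [ 486. -102.   11.]
(-70, -5, 11) {} T [32.0, 1.0, 89.8] A [-0.0001, 0.0017, -0.0004] world [ 495. -106.   11.]
(-60, -5, 11) {} T [42.0, 1.0, 89.8] A [-0.0001, 0.0017, -0.0004] world [ 505. -109.   11.]
(-50, -5, 11) {} T [52.0, 1.0, 89.8] A [-0.0001, 0.0017, -0.0004] world [ 514. -112.   11.]
(-40, -5, 11) {} T [62.0, 1.0, 89.7] A [-0.0001, 0.0017, -0.0004] world [ 524. -115.   11.]
(-38, -5, 11) {} T [64.0, 1.0, 89.7] A [-0.0001, 0.0017, -0.0004] world [ 526. -116.   11.]
(-90, -5, 96) {} T [11.8, 1.0, 4.8] A [-0.0001, 0.0017, -0.0004] world [476. -99.  96.]
```

```bash
python3 -m creep '[{"translation":[0,-1,15],"angular":[0,0,0],"jaw":0.5},{"translation":[0,-2,30],"angular":[0,0,0],"jaw":0.5},{"translation":[0,-3,45],"angular":[0,0,0],"jaw":0.5},{"translation":[0,-4,60],"angular":[0,0,0],"jaw":0.5},{"translation":[0,-4,72],"angular":[0,0,0],"jaw":0.5},{"translation":[0,-4,72],"angular":[0,0,0],"jaw":0.5},{"translation":[0,-4,72],"angular":[0,0,0],"jaw":0.5},{"translation":[0,-4,72],"angular":[0,0,0],"jaw":0.5}]'
python3 - <<'E'
from h import *
state()
row(-100,0,11.5); row(-82,0,11.5); row(-40,0,11.5)
E
```

```text
t: 8.15
ee_pos: [466.7, -90.7, 28.5]
orientation: [-3.1, 0.507, 0.001]
ft_force: [-0.5, 0.5, 0.6]
width: 44.2
grasp_force: 0.0
t 8.15 fix [[-101.9   -0.    28.5]] q [-0.22  0.55  2.06  0.    0.54  1.68] F [-0.5  0.5  0.6] w 44.2
(-100, 0, 11.5) {} T [1.9, -0.0, 17.0] A [-0.0002, 0.0004, -0.0004] world [468. -91.  12.]
(-82, 0, 11.5) {} T [19.9, -0.0, 17.0] A [-0.0002, 0.0004, -0.0004] world [486. -97.  12.]
(-40, 0, 11.5) {} T [61.9, -0.0, 17.0] A [-0.0002, 0.0004, -0.0004] world [ 525. -110.   12.]
```

```bash
python3 -m creep '[{"translation":[0,0,6],"angular":[0,0,0],"jaw":0.5},{"translation":[0,0,11],"angular":[0,0,0],"jaw":0.5},{"translation":[0,0,16],"angular":[0,0,0],"jaw":0.5},{"translation":[4,0,16],"angular":[0,0,0],"jaw":0.5},{"translation":[9,0,16],"angular":[0,0,0],"jaw":0.5},{"translation":[14,0,16],"angular":[0,0,0],"jaw":0.5},{"translation":[18,0,16],"angular":[0,0,0],"jaw":0.5},{"translation":[18,0,16],"angular":[0,0,0],"jaw":0.5}]'
python3 - <<'E'
from h import *
state()
row(-40,0,11.5)
E
```

```text
t: 9.15
ee_pos: [483.6, -96.4, 12.1]
orientation: [-3.1, 0.507, 0.002]
ft_force: [-0.3, 0.0, 1.2]
width: 43.6
grasp_force: 0.0
t 9.15 fix [[-84.   -0.   12.1]] q [-0.22  0.59  2.02  0.    0.53  1.67] F [-0.3  0.   1.2] w 43.6
(-40, 0, 11.5) {} T [44.0, -0.0, 0.6] A [-0.0001, 0.0011, -0.0004] world [ 525. -110.   12.]
```

```bash
python3 -m creep '[{"translation":[4,0,0],"angular":[0,0,0],"jaw":0.5},{"translation":[8,0,0],"angular":[0,0,0],"jaw":0.5},{"translation":[12,0,0],"angular":[0,0,0],"jaw":0.5},{"translation":[16,0,0],"angular":[0,0,0],"jaw":0.5},{"translation":[20,0,0],"angular":[0,0,0],"jaw":0.5},{"translation":[24,0,0],"angular":[0,0,0],"jaw":0.5},{"translation":[28,0,0],"angular":[0,0,0],"jaw":0.5},{"translation":[32,0,0],"angular":[0,0,0],"jaw":0.5}]'
python3 - <<'E'
from h import *
state()
E
```

```text
t: 10.15
ee_pos: [512.1, -106.2, 11.9]
orientation: [-3.1, 0.508, 0.008]
ft_force: [-6.5, 2.0, 5.3]
width: 43.8
grasp_force: 3.4
t 10.15 fix [[-53.9  -0.3  11.9]] q [-0.23  0.62  1.95  0.    0.58  1.67] F [-6.5  2.   5.3] w 43.8
```

```bash
python3 -m creep '[{"translation":[1,0,0],"angular":[0,0,0],"jaw":0.5},{"translation":[2,0,0],"angular":[0,0,0],"jaw":0.5},{"translation":[3,0,0],"angular":[0,0,0],"jaw":0.5},{"translation":[4,0,0],"angular":[0,0,0],"jaw":0.5},{"translation":[5,0,0],"angular":[0,0,0],"jaw":0.5},{"translation":[6,0,0],"angular":[0,0,0],"jaw":0.5},{"translation":[6,0,0],"angular":[0,0,0],"jaw":0.5},{"translation":[6,0,0],"angular":[0,0,0],"jaw":0.5}]'
python3 - <<'E'
from h import *
state()
E
```

```text
t: 11.15
ee_pos: [519.8, -108.6, 12.2]
orientation: [-3.1, 0.507, 0.0]
ft_force: [-0.8, -0.0, -0.9]
width: 43.7
grasp_force: 0.6
t 11.15 fix [[-45.8  -0.   12.2]] q [-0.23  0.62  1.94  0.    0.58  1.67] F [-0.8 -0.  -0.9] w 43.7
```

```bash
python3 -m creep '[{"translation":[1,0,0],"angular":[0,0,0],"jaw":0.5},{"translation":[2,0,0],"angular":[0,0,0],"jaw":0.5},{"translation":[3,0,0],"angular":[0,0,0],"jaw":0.5},{"translation":[4,0,0],"angular":[0,0,0],"jaw":0.5},{"translation":[4,0,0],"angular":[0,0,0],"jaw":0.5},{"translation":[5,0,0],"angular":[0,0,0],"jaw":0.5},{"translation":[5,0,0],"angular":[0,0,0],"jaw":0.5},{"translation":[5,0,0],"angular":[0,0,0],"jaw":0.5}]'
python3 - <<'E'
from h import *
state()
im=ctrl.get_image("scene")[260:335,240:340,::-1]
cv2.imwrite("pics/s5.png",cv2.resize(im,None,fx=8,fy=8,interpolation=cv2.INTER_CUBIC))
E
```

```text
t: 12.15
ee_pos: [522.1, -109.4, 12.0]
orientation: [-3.1, 0.507, 0.008]
ft_force: [-7.6, 2.6, 6.5]
width: 44.1
grasp_force: 4.2
t 12.15 fix [[-43.4  -0.1  12. ]] q [-0.23  0.63  1.93  0.    0.59  1.67] F [-7.6  2.6  6.5] w 44.1
```

View pics/s5.png

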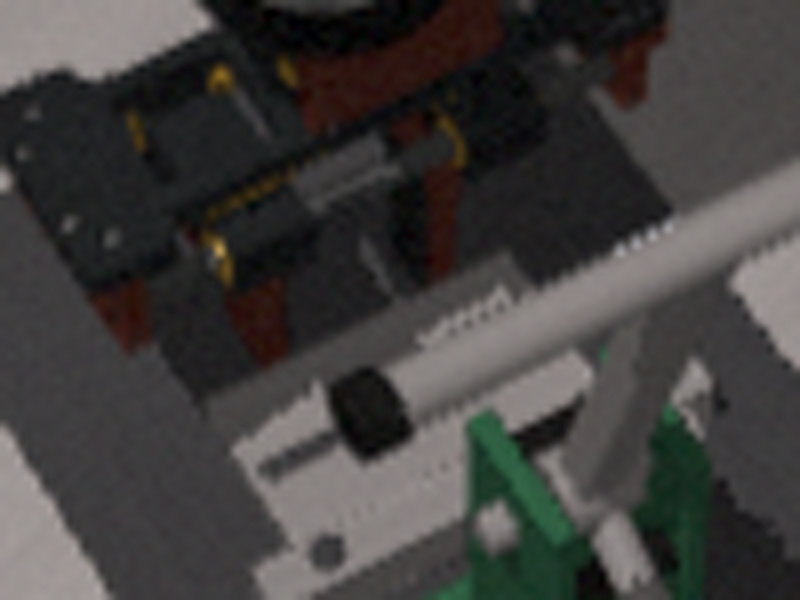

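The plate is close to the bar, with only a small gap left near (280,545). I'll keep pushing until the force clearly rises.

```bash
python3 -m creep '[{"translation":[1,0,0],"angular":[0,0,0],"jaw":0.5},{"translation":[2,0,0],"angular":[0,0,0],"jaw":0.5},{"translation":[3,0,0],"angular":[0,0,0],"jaw":0.5},{"translation":[4,0,0],"angular":[0,0,0],"jaw":0.5},{"translation":[5,0,0],"angular":[0,0,0],"jaw":0.5},{"translation":[6,0,0],"angular":[0,0,0],"jaw":0.5},{"translation":[6,0,0],"angular":[0,0,0],"jaw":0.5},{"translation":[6,0,0],"angular":[0,0,0],"jaw":0.5}]'
python3 - <<'E'
from h import *
state()
E
```

```text
t: 13.2
ee_pos: [522.2, -109.6, 11.5]
orientation: [-3.098, 0.507, 0.026]
ft_force: [-20.9, 8.1, 19.0]
width: 44.2
grasp_force: 11.5
t 13.2 fix [[-43.2  -0.3  11.5]] q [-0.23  0.63  1.92  0.    0.61  1.66] F [-20.9   8.1  19. ] w 44.2
```

The push has stalled at 22 N with the finger position unchanged, so the plate is against the bar. I'll back off straight, lift, and check.

```bash
python3 -m creep '[{"translation":[-6,0,0],"angular":[0,0,0],"jaw":0.5},{"translation":[-16,0,0],"angular":[0,0,0],"jaw":0.5},{"translation":[-35,0,0],"angular":[0,0,0],"jaw":0.5},{"translation":[-55,0,0],"angular":[0,0,0],"jaw":0.5},{"translation":[-70,0,-40],"angular":[0,0,0],"jaw":0.5},{"translation":[-75,0,-90],"angular":[0,0,0],"jaw":0.5},{"translation":[-75,0,-140],"angular":[0,0,0],"jaw":0.5},{"translation":[-75,0,-190],"angular":[0,0,0],"jaw":0.5}]'
python3 - <<'E'
from h import *
state()
a=ctrl.get_image("scene")[260:335,240:340,::-1]; b=ctrl.get_image("top")[185:260,320:420,::-1]
cv2.imwrite("pics/s6.png",np.hstack([cv2.resize(i,None,fx=8,fy=8,interpolation=cv2.INTER_CUBIC)[:, :] for i in (a,)]))
cv2.imwrite("pics/t6.png",cv2.resize(b,None,fx=8,fy=8,interpolation=cv2.INTER_CUBIC))
E
```

```text
t: 14.2
ee_pos: [459.5, -88.2, 204.3]
orientation: [-3.1, 0.507, -0.002]
ft_force: [1.8, 0.2, 0.3]
width: 43.9
grasp_force: 0.0
t 14.2 fix [[-109.5    0.   204.3]] q [-0.22  0.22  1.98  0.    0.94  1.68] F [1.8 0.2 0.3] w 43.9
```

View pics/s6.png

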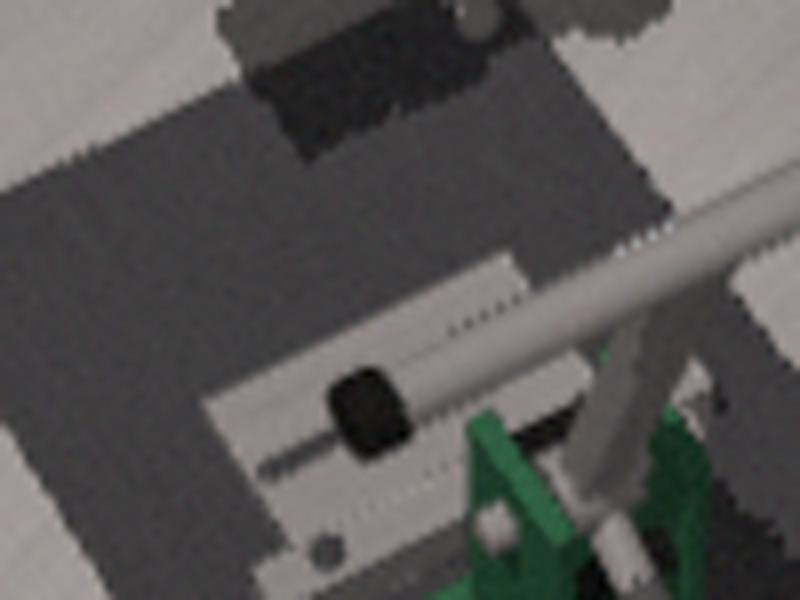

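View pics/t6.png

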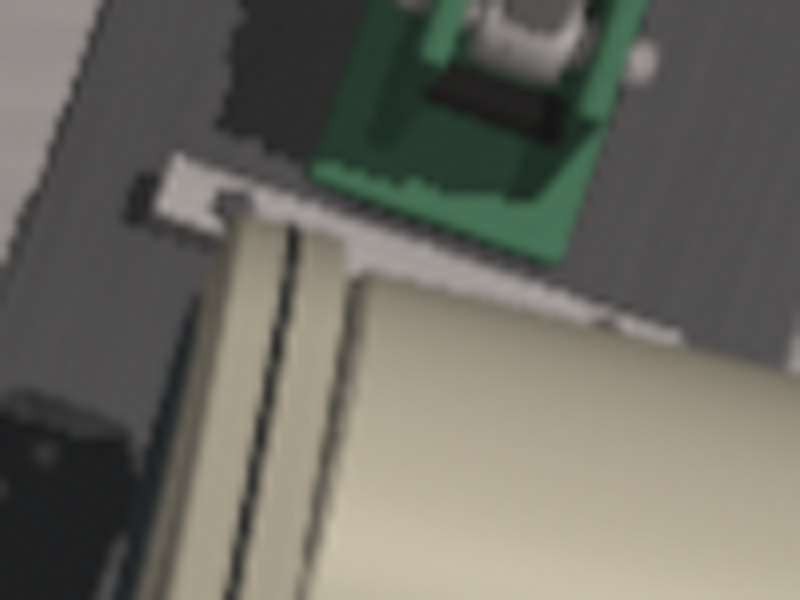

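In the scene picture the plate's front corners are at (203,405) and (508,252), and its back edge meets the bar. The robot arm blocks the top view. I'll check the numbers.

Run:
```python
from h import *
p=np.load("fix.npy"); S=lambda q:np.array(q)/8+[240,260]
for q in [(203,405),(508,252)]: print(inv(p,ray("scene",S(q),18)).round(1))
for P in ([30,-70,30],[30,-50,30],[30,-50,18],[-30,-50,18],[-30,50,18],[30,-70,8]): print(P,((proj("scene",fw(p,[P]))[0]-[240,260])*8).round())
```

```text
[[-28.7 -52.9  18. ]]
[[-28.6  46.6  18. ]]
[30, -70, 30] [249. 568.]
[30, -50, 30] [314. 535.]
[30, -50, 18] [315. 557.]
[-30, -50, 18] [210. 397.]
[-30, 50, 18] [516. 243.]
[30, -70, 8] [253. 609.]
```

Both front corners read x ≈ -28.6 mm. That is square to within 0.1 mm over 100 mm and seated within the calibration error. The arm is still raised and the robot is clear.

```bash
python3 -c "
from workcell import ctrl
print(ctrl.close_job())"
```

```text
the job is handed in; nothing more can be done
None
```

I handed the job in at about 14 s: the hand-rest arm is raised and staying up on its own, the test plate is square against the stop bar, and I left the tools and containers alone; the result was not reported back.

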